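Seat a wooden ball in the three-pin nest of a drilling jig

TASK

Take the largest wooden ball from the tray, lay it on the lower, open end of the drilling jig's two rails and let go, so that it rests against the low stop bar there. Then lean the tool in under the overhanging drill guide and nudge the ball gently up the rails until it drops fully home on the three pins below the guide, and draw the tool clear. Leave the other wooden parts in their tray pockets.

Things in the scene. Friction and masses are not known exactly. Their poses are not given: they have to be found in the camera images.
- ball_center (a point): Centre of the ball to be drilled: plain light wood, 50 mm diameter, about 30 to 65 g. The largest of three light wooden parts in the pockets of the tray; it may be in any of the three pockets. It rolls freely; the axes of this point mean nothing.
- ball: The same 50 mm ball as a body (its origin is on its surface and turns with it: use the centre point instead).
- small_ball_center (a point): Centre of a 36 mm ball of the same wood in another pocket. Leave it there.
- knob: A turned wooden drawer knob, 40 mm diameter, 36 mm high, standing in the remaining pocket; origin at the centre of its underside. Leave it there.
- tray: Fixed wooden tray, 250 mm (its x) by 85 mm (its y), 10 mm thick; origin at the centre of its underside, z up. Three pockets in a row along its x, 84 mm apart, the middle one at the origin; each is a ring 43 mm outside, 34 mm inside, its top 16 mm above the table. The ball's centre is 35 mm above the table there.
- jig: Fixed drilling jig; origin on the table straight below the nest, z up, x along the two rails from their open lower end towards the nest. Plywood base from x -130 to +75 mm, y +-55 mm, top 12 mm above the table. At the back a wooden column, x +38 to +70 mm, 44 mm wide, carries the drill guide overhanging the nest.
- nest (a point): Where the 50 mm ball's centre is when it sits on the three pins: 48 mm above the table; axes as the jig's. The pins are upright steel with round heads 10 mm wide, tops 29 mm above the table, at x -9, y +-15.6 and x +18, y 0 mm of the jig. Pushed along the rails, the ball passes a crest 1.6 mm high when its centre is at about x -9 mm, then rolls on by itself onto all three pins.
- lane_start (a point): Where the 50 mm ball's centre is when it rests on the rails against the stop bar: x -95 mm of the jig, 44.5 mm above the table; axes as the jig's. The steel rails, 7 mm thick at y +-15 mm, run from x -120 to -16 mm and rise 3 degrees towards the nest, so a ball left on them rolls back. The stop is an 8 mm bar across at x -118 mm, top 30.5 mm above the table, y +-34 mm.
- guide (a point): Middle of the front lower edge of the aluminium drill guide: x -42 mm of the jig, 83 mm above the table; axes as the jig's. The guide is 36 mm wide, 8 mm thick, and runs back from here over the nest to the column, with an upright steel bushing, 22 mm thick, top 131 mm, over the nest. An upright tool cannot push the ball home; one leaned back 30 to 45 degrees, tip towards the jig's +x, fits under.
There are look-alikes about, which are no part of the job. Leave any blue or turquoise look-alike of the ball alone.

How it is judged:
On the way:
1. the large ball lies still on the rails against the stop bar, let go (distance between ball_center and lane_start below 0.008 m and linear speed of ball below 0.03 m/s and contact force between ball and the fingers below 0.02 N), for 0.2 s.
At the end, for the whole second after the job is handed in: The large ball sits at rest on all three pins of the nest, its centre within 3 mm of the nest point, untouched by the fingers; the small ball and the knob are within 20 mm of where they stood (distance between ball_center and nest below 0.003 m and linear speed of ball below 0.02 m/s and contact force between ball and the fingers below 0.02 N and distance of each of small_ball_center, knob from where it was at the start of the episode below 0.02 m).
It fails at once if the small ball or the knob is taken or knocked out of its pocket (distance of any of small_ball_center, knob from where it was at the start of the episode above 0.03 m).
It fails at once if the ball is pressed hard, with more than 25 N, against the jig (contact force between ball and jig above 25 N).
It also fails if it takes over 53 s, if anything falls off the work surface, if the arm or the gripper's body presses on something with over 40 N, if the wrist force passes 120 N, or if a joint passes its speed limit or range.

ROBOT

A 6-joint arm with a two-finger parallel gripper is mounted at the origin on the work surface. World frame = base frame: x ahead of the robot, y to its left, z up, the work surface at z = 0. Lengths are in m, angles in rad, forces in N, time in s.
With the tool pointing down it reaches from about 0.35 to 0.975 m from the base axis. Payload 17.4 kg.
Tool frame: the origin (TCP) lies at the very end of the fingers, on their centre line; the grasp point (between the pads) lies 19 mm behind it (robot.grasp_offset is the z of the grasp point in the tool frame, in m); z points along the fingers, y is the direction in which the jaws open and shut (so a half turn about z gives the same grasp; the last joint's range is limited). The gripper opens to 85 mm and grips with 20 to 120 N. Pads are 22 mm wide; open, the fingers measure 114 mm over their backs; the gripper's body (76 mm by 85 mm) begins 54 mm behind the grasp point. The pads swing forward as they close: fully open they stand 13 mm farther back than shut.
Start: joints at [-1.302, 0.116, 1.442, -0, 1.584, -0.038], TCP at [0.204, -0.643, 0.231] pointing down, gripper open.
Joint ranges: [-2.83, 2.83], [-0.83, 2.19], [0.07, 2.5], [-1.14, 4.28], [0.01, 3], [-2.97, 2.97]. Speed limits (rad/s): [1.89, 1.89, 2.22, 3.14, 3.14, 3.14].

INTERFACE

Orientations are given as a unit quaternion [w, x, y, z].
In Python, from station import robot gives the robot as it stands. The module is installed in compiled form; this text tells all that it offers.
- The arm moves only by the tool carry_out, never from a script. Its argument "increments" is a list of rows, each an object with "travel": the shift along the tool's x, y, z in m, a list of three; "roll": the turn about the tool's z in degrees. A call has 1 to 10 rows; each row shifts and turns the pose as measured when the row begins, along the tool's axes as they then stand; what a row does not reach is not made up. A row lasts 1/8 s, in which the tool goes at most 62.5 mm and 10.7 degrees, less where a joint would pass 70% of its speed; a pose out of reach is approached as far as the arm can. A call is refused whole if a number of a shift passes 0.0625 or a number of a turn 10.7, either way. A call with a gripper value outside its range is refused whole. "claw" is the closure, from 0 (fully open) to 1 (shut), set as the call begins (left out, the last holds). The fingers move at their own pace and stop on an object; "squeeze" is the grip in N (left out, the last holds). Time passes only in rows, so rows that do not move let the fingers close. It gives the time, the measured TCP pose, the force and the opening at its end, in the units of the state.
- robot.get_state(): the state, without advancing time (a new reading comes with each control period).
- robot.camera(name): name is "scene" or "side" or "wrist"; returns (picture, depth): 480x640x3 uint8, red, green, blue; 480x640 float32, m along the optical axis (not along the pixel's ray), 0 where there is no reading.
- robot.camera_params(name): a dict with "K" (3x3 intrinsics, pixels), "k1" (the pictures are not rectified: a ray, as slopes to the right and down, at radius r is drawn at 1 + k1 r^2 times it, then the intrinsics apply), "extrinsics" (4x4, takes a point from camera to world coordinates). Camera axes: x right, y down, z forward; pixel columns grow to the right and rows downward; lengths in m; the calibration is good to about 2 mm. A picture is of the moment at which its call begins: read the wrist's pose just before it. camera_params takes no time and is no camera call; for the wrist camera it gives the pose at the moment of the call.
- robot.hand_in(): hands the job in, once; it reports no verdict.
Trained networks look in the newest picture that a camera, given by its name, has taken for a name from the list of things; names that differ only in an ending like _2 or _b are one class to them, and where a whole thing is asked for, a point or a joint stands for the part that bears it (a point fixed in the world has none). Each returns a list of dicts, best first, with "score" (0 to 1); they miss things now and then, are a little off and sometimes report something else, mostly with a low value. They report only what shows in the picture. A call takes as long as a camera call. They do not tell look-alikes from the thing itself.
- robot.boxes_of(thing, camera): "point" ([x, y, z] in m, in world coordinates, good to about 4 mm: the middle of the surface that is visible of it).
- robot.mark_of(thing, camera): "point" ([x, y, z] in m, in world coordinates, good to about 4 mm: a listed point, or the origin of a listed thing).
The state is a dict: "t": time; "joint_pos": joint angles; "joint_velocities": joint speeds; "joint_efforts": joint torques, N m; "tcp_pos": TCP position; "tcp_rot": TCP orientation; "contact_force": force on the tool from outside, world axes, zero at the start; "moment": the same for the moment, N m; "opening": opening from 0.0 (shut) to 1.0 (fully open).
Only numpy, scipy, OpenCV 4.12 (cv2) and the standard library are available. Lean on these libraries where they do the work, as an engineer would, in place of code of your own. Each camera call takes 0.05 s, during which the arm holds its last target. There are 200 camera calls.

## Working session

There is one attempt and no reset: what is moved stays moved. The work goes in short steps, Python scripts to look and compute and a tool call to move; the robot and the scene stay as the last step left them, time stands still between calls to the robot, and variables do not carry over. Pictures are saved under pics/ and viewed, about 8 in all and at most 12, crops included, and the job is handed in when it is done.

Besides the shell and the picture viewer there is one more tool, called after ">>>" as name([rows], argument=value, ...), one row to a line, values as JSON. carry_out: Moves the arm, as the interface text tells. Its arguments: {"type":"object","properties":{"increments":{"type":"array"},"claw":{"type":"number"},"squeeze":{"type":"number"}},"required":["increments"]}

```bash
mkdir -p pics; python3 - <<'E'
from station import robot
import cv2,numpy as np
s=robot.get_state();print(s['t'],s['tcp_pos'],s['tcp_rot'])
for c in ['scene','side']:
    p,d=robot.camera(c);cv2.imwrite(f'pics/{c}0.png',p[:,:,::-1])
    for n in ['ball_center','small_ball_center','knob','tray','jig','nest','lane_start','guide']:
        print(c,n,[(round(r['score'],2),np.round(r['point'],3).tolist()) for r in robot.mark_of(n,c)][:4])
print(robot.get_state()['t'])
E
```

```text
0.0 [ 0.20379646 -0.64328626  0.23051542] [-6.08029977e-04  9.88254430e-01  1.52816246e-01 -7.89694372e-05]
scene ball_center [(0.97, [0.64, 0.22, 0.036]), (0.79, [0.577, 0.363, 0.027]), (0.63, [0.746, 0.176, 0.024])]
scene small_ball_center [(0.73, [0.557, 0.23, 0.025])]
scene knob [(0.61, [0.475, 0.249, 0.012])]
scene tray [(0.8, [0.556, 0.239, -0.001]), (0.69, [0.641, 0.218, 0.012])]
scene jig [(0.55, [0.556, -0.237, 0.003])]
scene nest [(0.67, [0.559, -0.234, 0.047])]
scene lane_start [(0.61, [0.546, -0.142, 0.043])]
scene guide [(0.86, [0.549, -0.196, 0.084]), (0.56, [0.558, -0.238, 0.05])]
side ball_center [(0.83, [0.638, 0.219, 0.038]), (0.81, [0.827, 0.173, 0.026]), (0.66, [0.744, 0.176, 0.023]), (0.59, [0.581, 0.356, 0.021])]
side small_ball_center [(0.63, [0.558, 0.235, 0.026])]
side knob [(0.81, [0.474, 0.245, 0.008])]
side tray [(0.72, [0.556, 0.23, -0.001]), (0.51, [0.556, -0.237, -0.0])]
side jig [(0.94, [0.555, -0.24, 0.0]), (0.46, [0.555, -0.235, 0.046])]
side nest [(0.67, [0.556, -0.238, 0.049])]
side lane_start [(0.62, [0.543, -0.144, 0.047]), (0.6, [0.64, 0.218, 0.035])]
side guide [(0.82, [0.549, -0.196, 0.084]), (0.23, [0.556, -0.236, 0.044])]
0.9
```

View pics/scene0.png

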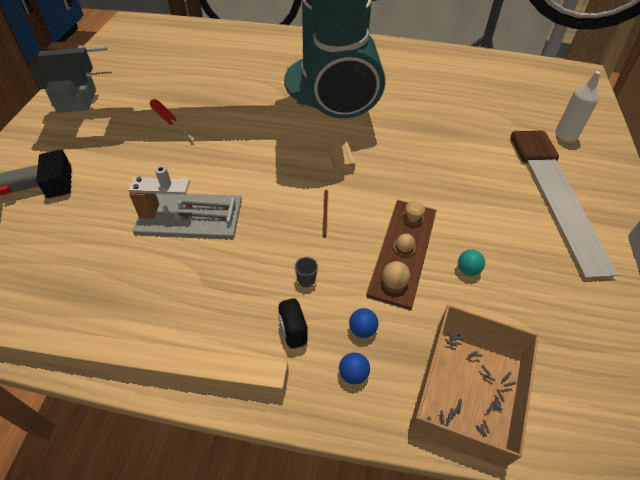

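View pics/side0.png

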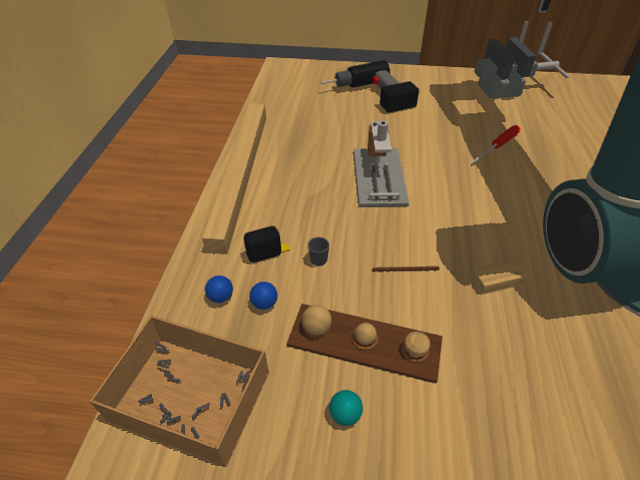

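Candidates in the scene picture that could be taken for the ball: large wooden ball (396,276), small ball (405,243), knob (415,211), blue balls (363,323) and (354,368), and teal ball (471,262). I choose the large wooden one at (0.639,0.219), at the far end of the tray.

```bash
cat > h.py <<'E'
from station import robot
import cv2,numpy as np
from scipy.spatial.transform import Rotation as R
np.set_printoptions(precision=4,suppress=True)
def pose():
    s=robot.get_state();q=s['tcp_rot'];return s,np.array(s['tcp_pos']),R.from_quat([q[1],q[2],q[3],q[0]]).as_matrix()
def to(target):
    s,p,M=pose();d=M.T@(np.array(target)-p)
    print('t',s['t'],'pos',p,'delta tool',d,'|d|/62.5mm',np.linalg.norm(d)/.0625)
    print('j',s['joint_pos'],'x',M[:,0],'y',M[:,1],'z',M[:,2]);return d
E
python3 - <<'E'
from h import *
to([.639,.2195,.18])
im=cv2.imread('pics/scene0.png')[180:320,340:500]
cv2.imwrite('pics/crop0.png',cv2.resize(im,None,fx=4,fy=4,interpolation=cv2.INTER_CUBIC))
E
```

```text
t 0.9 pos [ 0.2038 -0.6435  0.2313] delta tool [ 0.6755 -0.6913  0.0513] |d|/62.5mm 15.485679577921573
j [-1.3018  0.116   1.4416 -0.      1.584  -0.0378] x [ 0.9533  0.302  -0.    ] y [ 0.302  -0.9533  0.    ] z [-0. -0. -1.]
```

View pics/crop0.png

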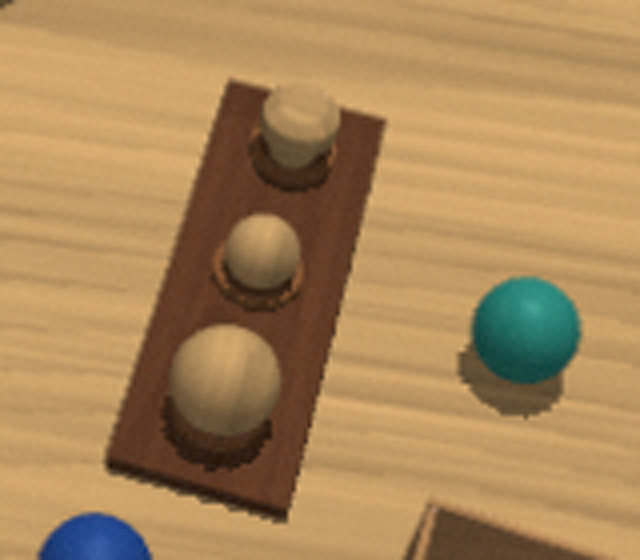

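The crop confirms it: the large ball is at crop (225,380), the small ball at (262,252) and the knob at (300,125). All three sit in their pockets.

>>> carry_out([
  {"travel": [0.042, -0.043, 0], "roll": 0},
  {"travel": [0.042, -0.043, 0], "roll": 0},
  {"travel": [0.042, -0.043, 0], "roll": 0},
  {"travel": [0.042, -0.043, 0], "roll": 0},
  {"travel": [0.042, -0.043, 0], "roll": 0},
  {"travel": [0.042, -0.043, 0], "roll": 0},
  {"travel": [0.042, -0.043, 0], "roll": 0},
  {"travel": [0.042, -0.043, 0], "roll": 0},
  {"travel": [0.042, -0.043, 0], "roll": 0},
  {"travel": [0.042, -0.043, 0], "roll": 0},
], claw=0, squeeze=20)

```text
t: 2.15
tcp_pos: [0.48, -0.0932, 0.232]
tcp_rot: [0.001, 0.989, 0.15, 0.002]
contact_force: [0.8, -0.1, -0.2]
opening: 0.999
```

>>> carry_out([
  {"travel": [0.042, -0.043, 0], "roll": 0},
  {"travel": [0.042, -0.043, 0], "roll": 0},
  {"travel": [0.042, -0.043, 0], "roll": 0},
  {"travel": [0.042, -0.043, 0], "roll": 0},
  {"travel": [0.042, -0.043, 0], "roll": 0},
  {"travel": [0, 0, 0], "roll": 9},
  {"travel": [0, 0, 0], "roll": 9},
  {"travel": [0, 0, 0], "roll": 9},
  {"travel": [0, 0, 0], "roll": 0},
])

```text
t: 3.28
tcp_pos: [0.6208, 0.1898, 0.232]
tcp_rot: [0.001, 0.996, -0.088, 0.003]
contact_force: [0.7, -0.2, -0.1]
opening: 0.999
```

```bash
python3 - <<'E'
from h import *
p,d=robot.camera('wrist');cv2.imwrite('pics/w0.png',p[:,:,::-1])
for n in ['ball_center','small_ball_center','knob']:print(n,[(round(r['score'],2),np.round(r['point'],4).tolist()) for r in robot.mark_of(n,'wrist')][:4])
to([.639,.2195,.08])
E
```

```text
ball_center [(0.94, [0.5769, 0.3613, 0.0258]), (0.88, [0.7425, 0.1776, 0.0252]), (0.78, [0.6416, 0.2183, 0.0336])]
small_ball_center [(0.55, [0.5609, 0.2278, 0.0278])]
knob [(0.92, [0.4728, 0.2493, 0.0123])]
t 3.475 pos [0.6208 0.1896 0.2322] delta tool [ 0.0118 -0.0327  0.1522] |d|/62.5mm 2.498010813252661
j [ 0.2585  0.0566  1.5035 -0.0032  1.5763  2.0045] x [ 0.9847 -0.1744  0.0061] y [-0.1744 -0.9847  0.0007] z [ 0.0059 -0.0017 -1.    ]
```

>>> carry_out([
  {"travel": [0.014, -0.032, 0.03], "roll": 0},
  {"travel": [0, 0, 0.06], "roll": 0},
  {"travel": [0, 0, 0.04], "roll": 0},
  {"travel": [0, 0, 0], "roll": 0},
])

```text
t: 3.98
tcp_pos: [0.6423, 0.219, 0.1007]
tcp_rot: [0.0, 0.996, -0.084, 0.004]
contact_force: [0.0, -0.2, 0.8]
opening: 0.994
```

```bash
python3 - <<'E'
from h import *
p,d=robot.camera('wrist');cv2.imwrite('pics/w1.png',p[:,:,::-1])
for n in ['ball_center']:print(n,[(round(r['score'],2),np.round(r['point'],4).tolist()) for r in robot.mark_of(n,'wrist')][:4])
to([.640,.219,.014])
E
```

```text
ball_center [(0.9, [0.6418, 0.2179, 0.0333]), (0.55, [0.743, 0.1768, 0.0254])]
t 4.075 pos [0.6439 0.2194 0.1049] delta tool [-0.005   0.0014  0.0909] |d|/62.5mm 1.455957485370042
j [ 0.2924  0.1782  1.5798 -0.0035  1.3699  2.0326] x [ 0.9857 -0.1679  0.0138] y [-0.1679 -0.9858 -0.0031] z [ 0.0141  0.0007 -0.9999]
```

View pics/w1.png

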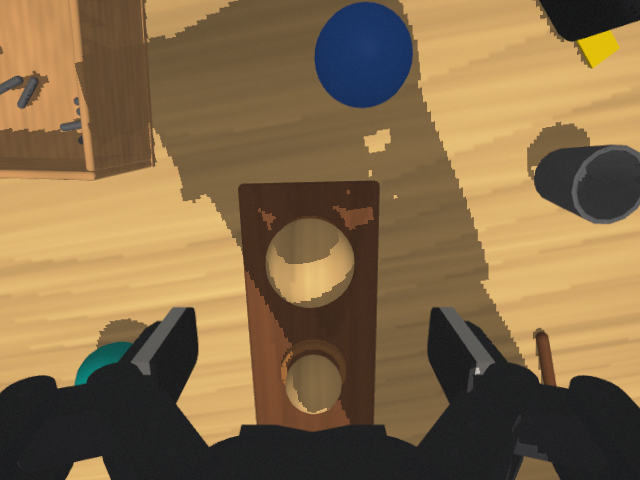

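The wrist view shows the large ball at (310,262) between the open jaws, with the small ball at (313,385) clear of them. Descending now.

>>> carry_out([
  {"travel": [-0.004, 0.0015, 0.03], "roll": 0},
  {"travel": [0, 0, 0.03], "roll": 0},
  {"travel": [0, 0, 0.02], "roll": 0},
  {"travel": [0, 0, 0.008], "roll": 0},
  {"travel": [0, 0, 0], "roll": 0},
])

```text
t: 4.7
tcp_pos: [0.6465, 0.22, 0.0269]
tcp_rot: [-0.004, 0.996, -0.083, 0.014]
contact_force: [-0.2, 0.3, -0.4]
opening: 1.001
```

```bash
python3 - <<'E'
from h import *
to([.6415,.2183,.014])
E
```

```text
t 4.7 pos [0.6465 0.22   0.0269] delta tool [-0.005   0.0026  0.0128] |d|/62.5mm 0.22342888092180735
j [ 0.2921  0.2387  1.6438 -0.0036  1.2302  2.0312] x [ 0.9857 -0.1664  0.0274] y [-0.1662 -0.986  -0.0097] z [ 0.0286  0.005  -0.9996]
```

>>> carry_out([
  {"travel": [-0.005, 0.0025, 0.007], "roll": 0},
  {"travel": [0, 0, 0.005], "roll": 0},
  {"travel": [0, 0, 0], "roll": 0},
])

```text
t: 5.08
tcp_pos: [0.642, 0.2186, 0.0161]
tcp_rot: [-0.004, 0.996, -0.083, 0.015]
contact_force: [0.6, 1.5, 0.7]
opening: 0.999
```

```bash
python3 - <<'E'
from h import *
to([.6415,.2183,.014])
E
```

```text
t 5.075 pos [0.642  0.2186 0.0161] delta tool [-0.0005  0.0004  0.0021] |d|/62.5mm 0.03515405731239036
j [ 0.292   0.2383  1.6636 -0.0037  1.2083  2.031 ] x [ 0.9856 -0.1663  0.0296] y [-0.166  -0.9861 -0.0108] z [ 0.031   0.0057 -0.9995]
```

>>> carry_out([
  {"travel": [0, 0, 0], "roll": 0},
  {"travel": [0, 0, 0], "roll": 0},
  {"travel": [0, 0, 0], "roll": 0},
  {"travel": [0, 0, 0], "roll": 0},
  {"travel": [0, 0, 0], "roll": 0},
  {"travel": [0, 0, 0], "roll": 0},
], claw=1, squeeze=20)

```text
t: 5.82
tcp_pos: [0.6424, 0.2189, 0.0169]
tcp_rot: [-0.004, 0.996, -0.083, 0.016]
contact_force: [-0.4, 1.0, 0.5]
opening: 0.575
```

>>> carry_out([
  {"travel": [0, 0, -0.03], "roll": 0},
  {"travel": [0, 0, -0.04], "roll": 0},
  {"travel": [0, 0, -0.04], "roll": 0},
  {"travel": [0, 0, -0.02], "roll": 0},
])

```text
t: 6.32
tcp_pos: [0.6369, 0.2173, 0.1471]
tcp_rot: [-0.003, 0.996, -0.083, 0.013]
contact_force: [0.3, 0.4, -0.4]
opening: 0.568
```

```bash
python3 - <<'E'
from h import *
p,d=robot.camera('wrist');cv2.imwrite('pics/w2.png',p[:,:,::-1])
for c in ['wrist','scene']:
  if c=='scene': robot.camera(c)
  for n in ['ball_center','small_ball_center']:print(n,[(round(r['score'],2),np.round(r['point'],4).tolist()) for r in robot.mark_of(n,c)][:4])
to([.545,-.143,.15])
E
```

```text
ball_center [(0.89, [0.7432, 0.1775, 0.0242]), (0.75, [0.6385, 0.2171, 0.1639]), (0.73, [0.5794, 0.3588, 0.0252])]
small_ball_center []
ball_center [(0.96, [0.5771, 0.3615, 0.0259]), (0.85, [0.83, 0.1722, 0.0293]), (0.81, [0.7441, 0.1768, 0.0293]), (0.63, [0.4773, 0.2469, 0.0128])]
small_ball_center [(0.74, [0.555, 0.2343, 0.0291])]
t 6.625 pos [0.6359 0.217  0.1428] delta tool [-0.0296  0.37   -0.0102] |d|/62.5mm 5.941796096320566
j [ 0.2925  0.1321  1.5683 -0.0038  1.4193  2.0309] x [ 0.9858 -0.1663  0.0213] y [-0.1662 -0.9861 -0.0063] z [ 0.0221  0.0027 -0.9998]
```

>>> carry_out([
  {"travel": [-0.004, 0.05, -0.004], "roll": 0},
  {"travel": [-0.004, 0.053, -0.004], "roll": 0},
  {"travel": [-0.004, 0.053, -0.004], "roll": 0},
  {"travel": [-0.004, 0.053, -0.004], "roll": 0},
  {"travel": [-0.004, 0.053, -0.004], "roll": 0},
  {"travel": [-0.004, 0.053, -0.004], "roll": 0},
  {"travel": [-0.004, 0.035, -0.004], "roll": 0},
])

```text
t: 7.5
tcp_pos: [0.5442, -0.1313, 0.1571]
tcp_rot: [-0.002, 0.997, -0.081, 0.004]
contact_force: [1.1, 1.0, -1.0]
opening: 0.573
```

>>> carry_out([
  {"travel": [0, 0, 0], "roll": 9},
  {"travel": [0, 0, 0], "roll": 9},
  {"travel": [0, 0, 0], "roll": 9},
  {"travel": [0, 0, 0], "roll": 9},
  {"travel": [0, 0, 0], "roll": 9},
  {"travel": [0, 0, 0], "roll": 9},
  {"travel": [0, 0, 0], "roll": 9},
  {"travel": [0, 0, 0], "roll": 9},
])

```text
t: 8.5
tcp_pos: [0.5399, -0.1337, 0.1446]
tcp_rot: [0.0, 0.744, -0.668, -0.005]
contact_force: [0.1, 0.3, -0.6]
opening: 0.572
```

```bash
python3 - <<'E'
from h import *
to([.545,-.143,.15])
for c in ['wrist','scene','side']:
  p,d=robot.camera(c);cv2.imwrite(f'pics/{c}3.png',p[:,:,::-1]);np.save(f'{c}3.npy',d)
  for n in ['lane_start','nest','guide','jig','ball_center']:print(c,n,[(round(r['score'],2),np.round(r['point'],4).tolist()) for r in robot.mark_of(n,c)][:2])
to([.545,-.143,.15])
E
```

```text
t 8.5 pos [ 0.5399 -0.1337  0.1446] delta tool [ 0.0097 -0.0041 -0.0055] |d|/62.5mm 0.19011532289852465
j [-0.2909 -0.1006  1.8006  0.0042  1.4517  2.7431] x [ 0.1069 -0.9942 -0.0078] y [-0.9942 -0.1069  0.0077] z [-0.0085  0.0069 -0.9999]
wrist lane_start [(0.93, [0.54, -0.1434, 0.0456])]
wrist nest []
wrist guide [(0.79, [0.5531, -0.2014, 0.0832]), (0.36, [0.5402, -0.1431, 0.0429])]
wrist jig [(0.66, [0.5534, -0.2336, -0.0033])]
wrist ball_center [(0.97, [0.5413, -0.1326, 0.1627])]
scene lane_start [(0.97, [0.5462, -0.1461, 0.0451])]
scene nest [(0.8, [0.5603, -0.2384, 0.0497]), (0.19, [0.5387, -0.1332, 0.1397])]
scene guide [(0.87, [0.552, -0.1938, 0.0826]), (0.64, [0.5386, -0.1335, 0.1672])]
scene jig [(0.7, [0.556, -0.2396, -0.0036]), (0.3, [0.557, 0.2308, 0.0254])]
scene ball_center [(0.85, [0.5408, -0.131, 0.1637]), (0.82, [0.7435, 0.1757, 0.0267])]
side lane_start [(0.96, [0.5439, -0.144, 0.0488])]
side nest [(0.61, [0.5564, -0.2356, 0.0462])]
side guide [(0.75, [0.5481, -0.1967, 0.0826])]
side jig [(0.89, [0.555, -0.2374, 0.0003]), (0.45, [0.5565, 0.2308, -0.0021])]
side ball_center [(0.96, [0.5797, 0.3594, 0.0216]), (0.93, [0.828, 0.1738, 0.0279])]
t 9.4 pos [ 0.5403 -0.1338  0.1463] delta tool [ 0.0096 -0.0036 -0.0038] |d|/62.5mm 0.17510288255832074
j [-0.2908 -0.1019  1.7992  0.0042  1.4523  2.7376] x [ 0.1124 -0.9936 -0.007 ] y [-0.9936 -0.1124  0.0057] z [-0.0064  0.0063 -1.    ]
```

View pics/wrist3.png

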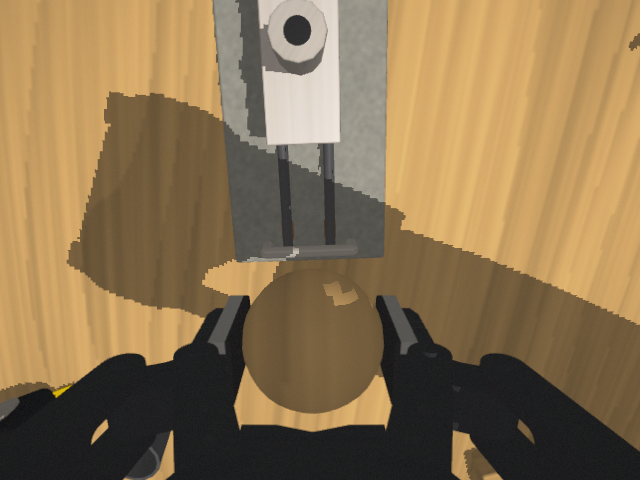

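The wrist view shows the ball held at (313,340), the low stop bar at (310,248), the rails at (287,200) and (328,200), and the guide front edge at (303,140). The jig fit gives origin (0.556,-0.238), with its x axis at -82.2°.

>>> carry_out([
  {"travel": [0.013, -0.0015, 0.02], "roll": 0},
  {"travel": [0, 0, 0.03], "roll": 0},
  {"travel": [0, 0, 0.02], "roll": 0},
  {"travel": [0, 0, 0.01], "roll": 0},
  {"travel": [0, 0, 0], "roll": 0},
])

```text
t: 10.02
tcp_pos: [0.5421, -0.1488, 0.0591]
tcp_rot: [0.0, 0.746, -0.666, -0.005]
contact_force: [-0.6, -0.1, 0.3]
opening: 0.57
```

```bash
python3 - <<'E'
from h import *
for c in ['wrist','scene','side']:
  p,d=robot.camera(c);cv2.imwrite(f'pics/{c}4.png',p[:,:,::-1])
  for n in ['ball_center','guide']:print(c,n,[(round(r['score'],2),np.round(r['point'],4).tolist()) for r in robot.mark_of(n,c)][:3])
to([.5433,-.1465,.027])
E
```

```text
wrist ball_center [(0.92, [0.5432, -0.1489, 0.0768])]
wrist guide [(0.55, [0.5535, -0.1999, 0.0822])]
scene ball_center [(0.95, [0.8285, 0.1745, 0.0242]), (0.9, [0.7476, 0.1766, 0.0277]), (0.7, [0.5433, -0.15, 0.0827])]
scene guide [(0.67, [0.5495, -0.1958, 0.0842]), (0.62, [0.5568, 0.2279, 0.0257])]
side ball_center [(0.97, [0.5418, -0.1484, 0.0781]), (0.94, [0.8294, 0.1753, 0.0257]), (0.62, [0.7474, 0.1742, 0.0243])]
side guide [(0.92, [0.5481, -0.1938, 0.0857])]
t 10.475 pos [ 0.5428 -0.1486  0.0608] delta tool [-0.0018 -0.0009  0.0338] |d|/62.5mm 0.5413878322813003
j [-0.3145 -0.0229  1.8686  0.0037  1.3037  2.7135] x [ 0.1124 -0.9936 -0.0065] y [-0.9936 -0.1124  0.0056] z [-0.0063  0.0058 -1.    ]
```

>>> carry_out([
  {"travel": [-0.0025, -0.0008, 0.015], "roll": 0},
  {"travel": [0, 0, 0.01], "roll": 0},
  {"travel": [0, 0, 0.005], "roll": 0},
  {"travel": [0, 0, 0.0], "roll": 0},
])

```text
t: 10.98
tcp_pos: [0.5428, -0.1454, 0.0279]
tcp_rot: [0.0, 0.746, -0.666, -0.005]
contact_force: [-0.0, 0.1, -0.7]
opening: 0.568
```

```bash
python3 - <<'E'
from h import *
to([.5433,-.1465,.027]);print(robot.get_state()['contact_force'])
E
```

```text
t 10.975 pos [ 0.5428 -0.1454  0.0279] delta tool [ 0.0011 -0.0004  0.0009] |d|/62.5mm 0.02431088910808131
j [-0.3091  0.0091  1.8946  0.0038  1.2466  2.7184] x [ 0.1126 -0.9936 -0.0069] y [-0.9936 -0.1126  0.0065] z [-0.0072  0.0061 -1.    ]
[-0.0251  0.1148 -0.708 ]
```

>>> carry_out([
  {"travel": [0, 0, 0.001], "roll": 0},
  {"travel": [0, 0, 0], "roll": 0},
])

```text
t: 11.22
tcp_pos: [0.543, -0.1455, 0.0272]
tcp_rot: [0.0, 0.746, -0.666, -0.005]
contact_force: [-0.7, 0.0, -1.2]
opening: 0.574
```

>>> carry_out([
  {"travel": [0, 0, 0], "roll": 0},
  {"travel": [0, 0, 0], "roll": 0},
  {"travel": [0, 0, 0], "roll": 0},
  {"travel": [0, 0, 0], "roll": 0},
  {"travel": [0, 0, 0], "roll": 0},
  {"travel": [0, 0, 0], "roll": 0},
], claw=0.2)

```text
t: 11.98
tcp_pos: [0.5434, -0.1457, 0.028]
tcp_rot: [-0.0, 0.746, -0.666, -0.004]
contact_force: [0.3, 0.2, -0.6]
opening: 0.798
```

```bash
python3 - <<'E'
from h import *
for c in ['wrist','side']:
  p,d=robot.camera(c);cv2.imwrite(f'pics/{c}5.png',p[:,:,::-1])
  for n in ['ball_center']:print(c,n,[(round(r['score'],2),np.round(r['point'],4).tolist()) for r in robot.mark_of(n,c)][:3])
to([.5433,-.1465,.2]);print(robot.get_state()['contact_force'],robot.get_state()['opening'])
E
```

```text
wrist ball_center [(0.8, [0.5429, -0.1445, 0.0435])]
side ball_center [(0.97, [0.5787, 0.3594, 0.0228]), (0.83, [0.8249, 0.1742, 0.0249]), (0.6, [0.7467, 0.1773, 0.0252])]
t 12.175 pos [ 0.5434 -0.1457  0.028 ] delta tool [-0.0003  0.001  -0.172 ] |d|/62.5mm 2.752074637630636
j [-0.3092  0.0093  1.8943  0.0038  1.245   2.7185] x [ 0.1125 -0.9936 -0.0062] y [-0.9936 -0.1125  0.0049] z [-0.0056  0.0056 -1.    ]
[ 0.5068 -0.0526 -0.1017] 0.8003145690102063
```

View pics/wrist5.png

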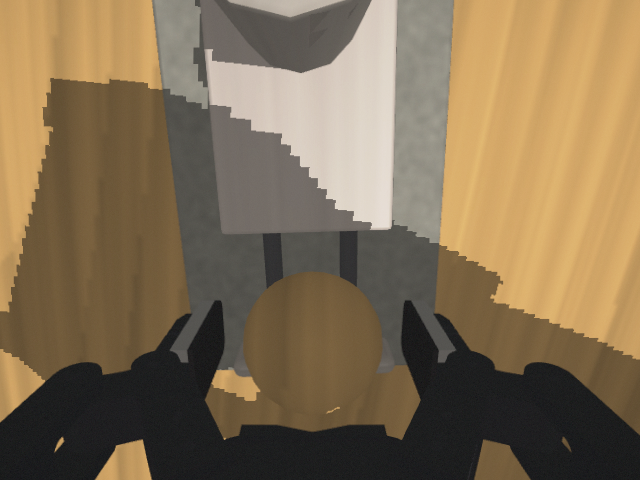

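The ball rests on the rails against the stop bar, at pixel (313,340), measured at (0.543,-0.1445,0.0435), and it is released. Rising now. To lean the tool I will go to the reach limit, in the jig's +x direction from the base.

>>> carry_out([
  {"travel": [0, 0, -0.02], "roll": 0},
  {"travel": [0, 0, -0.05], "roll": 0},
  {"travel": [0, 0, -0.05], "roll": 0},
  {"travel": [0, 0, -0.05], "roll": 0},
], claw=0)

```text
t: 12.68
tcp_pos: [0.5427, -0.1462, 0.2035]
tcp_rot: [0.001, 0.746, -0.666, -0.006]
contact_force: [0.2, -0.5, 0.3]
opening: 0.998
```

```bash
python3 - <<'E'
from h import *
for c in ['scene','side']:
  p,d=robot.camera(c);cv2.imwrite(f'pics/{c}6.png',p[:,:,::-1])
  for n in ['ball_center']:print(c,n,[(round(r['score'],2),np.round(r['point'],4).tolist()) for r in robot.mark_of(n,c)][:5])
to([.13,-.9,.25])
E
```

```text
scene ball_center [(0.8, [0.5744, 0.3608, 0.0266]), (0.76, [0.5412, -0.1418, 0.0479]), (0.68, [0.8255, 0.1758, 0.028]), (0.61, [0.7446, 0.1753, 0.0257]), (0.55, [0.5555, 0.2384, -0.0003])]
side ball_center [(0.88, [0.747, 0.1754, 0.0245]), (0.65, [0.5387, -0.1456, 0.0423])]
t 12.875 pos [ 0.5433 -0.1464  0.2025] delta tool [ 0.702   0.4959 -0.049 ] |d|/62.5mm 13.77384111448165
j [-0.3103 -0.1141  1.7185  0.0036  1.547   2.7184] x [ 0.1125 -0.9936 -0.0073] y [-0.9936 -0.1126  0.0074] z [-0.0082  0.0064 -0.9999]
```

>>> carry_out([
  {"travel": [0.05, 0.0355, 0], "roll": 0},
  {"travel": [0.05, 0.0355, 0], "roll": 0},
  {"travel": [0.05, 0.0355, 0], "roll": 0},
  {"travel": [0.05, 0.0355, 0], "roll": 0},
  {"travel": [0.05, 0.0355, 0], "roll": 0},
  {"travel": [0.05, 0.0355, 0], "roll": 0},
  {"travel": [0.05, 0.0355, 0], "roll": 0},
  {"travel": [0.05, 0.0355, 0], "roll": 0},
  {"travel": [0.05, 0.0355, 0], "roll": 0},
  {"travel": [0.05, 0.0355, 0], "roll": 0},
], claw=1)

```text
t: 14.12
tcp_pos: [0.2392, -0.6896, 0.1919]
tcp_rot: [-0.001, 0.748, -0.664, -0.012]
contact_force: [1.1, 0.6, 0.1]
opening: 0.001
```

>>> carry_out([
  {"travel": [0.05, 0.0355, 0], "roll": 0},
  {"travel": [0.05, 0.0355, 0], "roll": 0},
  {"travel": [0.05, 0.0355, 0], "roll": 0},
  {"travel": [0.05, 0.0355, 0], "roll": 0},
  {"travel": [0.05, 0, 0], "roll": 0},
  {"travel": [0.05, 0, 0], "roll": 0},
])

```text
t: 14.88
tcp_pos: [0.1238, -0.9818, 0.1817]
tcp_rot: [-0.005, 0.747, -0.665, -0.016]
contact_force: [0.1, -0.9, 0.7]
opening: 0.004
```

```bash
python3 - <<'E'
from h import *
to([.13,-.9,.25])
E
```

```text
t 14.875 pos [ 0.1238 -0.9818  0.1817] delta tool [-0.0826 -0.0148 -0.066 ] |d|/62.5mm 1.7078619823296775
j [-1.467   0.9589  0.3699 -0.0146  1.8426  1.5542] x [ 0.1161 -0.9928 -0.03  ] y [-0.9931 -0.1166  0.0137] z [-0.0171  0.0282 -0.9995]
```

>>> carry_out([
  {"travel": [0.06, 0, 0], "roll": 0},
  {"travel": [0.06, 0, 0], "roll": 0},
  {"travel": [0.06, 0, 0], "roll": 0},
  {"travel": [0.06, 0, 0], "roll": 0},
])

```text
t: 15.38
tcp_pos: [0.1306, -1.0557, 0.1239]
tcp_rot: [0.027, 0.747, -0.664, 0.021]
contact_force: [0.4, 0.6, 0.8]
opening: 0.0
```

```bash
python3 - <<'E'
from h import *
to([.13,-.9,.25])
E
```

```text
t 15.375 pos [ 0.1306 -1.0557  0.1239] delta tool [-0.1459 -0.0159 -0.1364] |d|/62.5mm 3.206622869248827
j [-1.4685  1.1947  0.0746 -0.0119  1.8049  1.5526] x [ 0.1172 -0.9908  0.0671] y [-0.9931 -0.1166  0.0126] z [-0.0047 -0.0681 -0.9977]
```

>>> carry_out([
  {"travel": [0.055, 0, -0.025], "roll": 0},
  {"travel": [0.055, 0, -0.025], "roll": 0},
  {"travel": [0.055, 0, -0.025], "roll": 0},
  {"travel": [0.055, 0, -0.025], "roll": 0},
])

```text
t: 15.88
tcp_pos: [0.1331, -1.0789, 0.1957]
tcp_rot: [0.076, 0.743, -0.66, 0.077]
contact_force: [0.1, 0.5, 0.9]
opening: 0.0
```

```bash
python3 - <<'E'
from h import *
to([.13,-.9,.25])
E
```

```text
t 15.875 pos [ 0.1331 -1.0789  0.1957] delta tool [-0.1622 -0.0172 -0.0915] |d|/62.5mm 2.992107723263988
j [-1.4693  1.1323  0.0727 -0.0082  1.7199  1.5518] x [ 0.1166 -0.9697  0.2148] y [-0.9931 -0.1168  0.0117] z [ 0.0137 -0.2147 -0.9766]
```

>>> carry_out([
  {"travel": [0.06, 0, -0.015], "roll": 0},
  {"travel": [0.06, 0, -0.01], "roll": 0},
  {"travel": [0.06, 0, -0.01], "roll": 0},
  {"travel": [0.06, 0, -0.005], "roll": 0},
  {"travel": [0.06, 0, 0], "roll": 0},
  {"travel": [0.06, 0, 0], "roll": 0},
])

```text
t: 16.62
tcp_pos: [0.1388, -1.133, 0.2533]
tcp_rot: [0.156, 0.728, -0.646, 0.167]
contact_force: [-0.2, -0.5, 0.0]
opening: 0.001
```

```bash
python3 - <<'E'
from h import *
to([.13,-.9,.25])
E
```

```text
t 16.625 pos [ 0.1388 -1.133   0.2533] delta tool [-0.2096 -0.0186 -0.1005] |d|/62.5mm 3.731619015882204
j [-1.4707  1.0981  0.0737 -0.002   1.5093  1.5506] x [ 0.1097 -0.8892  0.4442] y [-0.9931 -0.1171  0.0108] z [ 0.0424 -0.4423 -0.8959]
```

>>> carry_out([
  {"travel": [0.06, 0, 0.01], "roll": 0},
  {"travel": [0.06, 0, 0.01], "roll": 0},
  {"travel": [0.06, 0, 0.01], "roll": 0},
  {"travel": [0.06, 0, 0.015], "roll": 0},
  {"travel": [0.06, 0, 0.015], "roll": 0},
])

```text
t: 17.25
tcp_pos: [0.1444, -1.186, 0.2714]
tcp_rot: [0.219, 0.708, -0.627, 0.239]
contact_force: [-0.3, -0.5, -0.2]
opening: -0.002
```

```bash
python3 - <<'E'
from h import *
u=np.array([.136,-.991,0]);O=np.array([.5564,-.2377,0])
to(O-.22*u+[0,0,.2])
E
```

```text
t 17.25 pos [ 0.1444 -1.186   0.2714] delta tool [-0.9207 -0.5171 -0.6295] |d|/62.5mm 19.669754630895138
j [-1.4718  1.1104  0.0737  0.0035  1.2984  1.5489] x [ 0.099  -0.7844  0.6123] y [-0.993  -0.1174  0.0102] z [ 0.0638 -0.6091 -0.7905]
```

Pressing outward at the reach limit has leaned the tool 38° with the tip towards jig +x. Now carrying it back behind the lane.

>>> carry_out([
  {"travel": [-0.046, -0.0258, -0.0315], "roll": 0},
  {"travel": [-0.046, -0.0258, -0.0315], "roll": 0},
  {"travel": [-0.046, -0.0258, -0.0315], "roll": 0},
  {"travel": [-0.046, -0.0258, -0.0315], "roll": 0},
  {"travel": [-0.046, -0.0258, -0.0315], "roll": 0},
  {"travel": [-0.046, -0.0258, -0.0315], "roll": 0},
])

```text
t: 18.0
tcp_pos: [0.2333, -0.9305, 0.257]
tcp_rot: [0.22, 0.707, -0.628, 0.24]
contact_force: [0.0, -1.0, 1.0]
opening: -0.001
```

```bash
cat >> h.py <<'E'
u=np.array([.136,-.991,0]);O=np.array([.5564,-.2377,0]);v=np.array([.991,.136,0])
def jig(x,z,y=0): return O+x*u+y*v+[0,0,z]
def w2t(d): return pose()[2].T@np.array(d)
def st():
    p,M=pose()[1:];print('TCP in jig x,y,z',(p-O)@u,(p-O)@v,p[2],'lean',np.degrees(np.arccos(-M[2,2])),'az',np.degrees(np.arctan2(M[1,2],M[0,2])))
    print('along jig x: ',M.T@u,' y',M.T@v,' up',M[2])
E
python3 - <<'E'
from h import *
to(jig(-.2,.22)); st()
E
```

```text
t 18.0 pos [ 0.2333 -0.9305  0.257 ] delta tool [-0.6923 -0.3955 -0.4972] |d|/62.5mm 15.033086926078088
j [-1.3251  0.3621  1.2096 -0.1114  0.9159  1.7374] x [ 0.0952 -0.783   0.6146] y [-0.9935 -0.1135  0.0093] z [ 0.0625 -0.6115 -0.7888]
TCP in jig x,y,z 0.6426139247399189 -0.4144060386734601 0.25703239328472716 lean 37.930990196636074 az -84.16517111442627
along jig x:  [ 0.7889 -0.0226  0.6145]  y [-0.0121 -1.     -0.0212]  up [ 0.6146  0.0093 -0.7888]
```

>>> carry_out([
  {"travel": [-0.0455, -0.026, -0.0328], "roll": 0},
  {"travel": [-0.0455, -0.026, -0.0328], "roll": 0},
  {"travel": [-0.0455, -0.026, -0.0328], "roll": 0},
  {"travel": [-0.0455, -0.026, -0.0328], "roll": 0},
  {"travel": [-0.0455, -0.026, -0.0328], "roll": 0},
  {"travel": [-0.0455, -0.026, -0.0328], "roll": 0},
])

```text
t: 18.75
tcp_pos: [0.3503, -0.5747, 0.2436]
tcp_rot: [0.221, 0.705, -0.628, 0.244]
contact_force: [0.3, 0.8, -0.0]
opening: -0.001
```

```bash
python3 - <<'E'
from h import *
to(jig(-.2,.22)); st()
E
```

```text
t 18.75 pos [ 0.3503 -0.5747  0.2436] delta tool [-0.4142 -0.2392 -0.3004] |d|/62.5mm 9.036649194280955
j [-0.9238 -0.2187  1.8453 -0.4011  0.956   2.2401] x [ 0.0929 -0.7775  0.6219] y [-0.9934 -0.1147  0.0051] z [ 0.0674 -0.6183 -0.7831]
TCP in jig x,y,z 0.3059460355316028 -0.25003132344651124 0.24362812178263857 lean 38.458281361171856 az -83.78146964523566
along jig x:  [ 0.7832 -0.0215  0.6219]  y [-0.0136 -1.     -0.0173]  up [ 0.6219  0.0051 -0.7831]
```

Joint 6 would approach its limit at the lane, so I half-turn the tool about its axis. The geometry stays the same.

>>> carry_out([
  {"travel": [0, 0, 0], "roll": -10.5},
  {"travel": [0, 0, 0], "roll": -10.5},
  {"travel": [0, 0, 0], "roll": -10.5},
  {"travel": [0, 0, 0], "roll": -10.5},
  {"travel": [0, 0, 0], "roll": -10.5},
  {"travel": [0, 0, 0], "roll": -10.5},
  {"travel": [0, 0, 0], "roll": -10.5},
  {"travel": [0, 0, 0], "roll": -10.5},
  {"travel": [0, 0, 0], "roll": -10.5},
  {"travel": [0, 0, 0], "roll": -10.5},
])

```text
t: 20.0
tcp_pos: [0.3549, -0.5716, 0.248]
tcp_rot: [0.334, 0.921, 0.199, -0.028]
contact_force: [-0.5, 0.6, 0.8]
opening: -0.002
```

>>> carry_out([
  {"travel": [0, 0, 0], "roll": -10.5},
  {"travel": [0, 0, 0], "roll": -10.5},
  {"travel": [0, 0, 0], "roll": -10.5},
  {"travel": [0, 0, 0], "roll": -10.5},
  {"travel": [0, 0, 0], "roll": -10.5},
  {"travel": [0, 0, 0], "roll": -10.5},
  {"travel": [0, 0, 0], "roll": -10.5},
])

```text
t: 20.88
tcp_pos: [0.3563, -0.5723, 0.2503]
tcp_rot: [0.253, 0.606, 0.719, -0.226]
contact_force: [0.2, 0.3, 0.1]
opening: -0.004
```

```bash
python3 - <<'E'
from h import *
to(jig(-.2,.22)); st()
E
```

```text
t 20.875 pos [ 0.3563 -0.5723  0.2503] delta tool [ 0.3994  0.2576 -0.298 ] |d|/62.5mm 8.975575979887305
j [-0.9167 -0.2317  1.8515 -0.4003  0.9365 -0.945 ] x [-0.1372  0.7579 -0.6378] y [ 0.9865  0.1623 -0.0193] z [ 0.0889 -0.6319 -0.7699]
TCP in jig x,y,z 0.3043820475881892 -0.2437991036209614 0.25027600871653966 lean 39.65236726980524 az -81.99097732505594
along jig x:  [-0.7697 -0.0267  0.6383]  y [-0.0329  0.9997  0.0022]  up [-0.6378 -0.0193 -0.7699]
```

>>> carry_out([
  {"travel": [0.044, 0.0285, -0.033], "roll": 0},
  {"travel": [0.044, 0.0285, -0.033], "roll": 0},
  {"travel": [0.044, 0.0285, -0.033], "roll": 0},
  {"travel": [0.044, 0.0285, -0.033], "roll": 0},
  {"travel": [0.044, 0.0285, -0.033], "roll": 0},
  {"travel": [0.044, 0.0285, -0.033], "roll": 0},
  {"travel": [0.044, 0.0285, -0.033], "roll": 0},
  {"travel": [0.044, 0.0285, -0.033], "roll": 0},
  {"travel": [0, 0, 0], "roll": 0},
])

```text
t: 22.0
tcp_pos: [0.5103, -0.0936, 0.226]
tcp_rot: [0.259, 0.604, 0.72, -0.224]
contact_force: [0.2, -0.4, -0.7]
opening: 0.002
```

```bash
python3 - <<'E'
from h import *
to(jig(-.17,.10)); st()
E
```

```text
t 22.0 pos [ 0.5103 -0.0936  0.226 ] delta tool [0.0963 0.0279 0.0833] |d|/62.5mm 2.085462326515385
j [ 0.1339 -0.2715  1.9256 -0.7016  1.4893  0.0192] x [-0.1363  0.7532 -0.6435] y [ 0.9853  0.1709 -0.0087] z [ 0.1034 -0.6352 -0.7654]
TCP in jig x,y,z -0.14910009475199207 -0.026104151893952772 0.2259650111116889 lean 40.05672719802108 az -80.75035232210726
along jig x:  [-0.765  -0.0354  0.6435]  y [-0.0326  0.9996  0.0161]  up [-0.6435 -0.0087 -0.7654]
```

>>> carry_out([
  {"travel": [0.04, 0.012, 0.03], "roll": 0},
  {"travel": [0.04, 0.012, 0.03], "roll": 0},
  {"travel": [0.016, 0.004, 0.02], "roll": 0},
  {"travel": [0, 0, 0], "roll": 0},
])

```text
t: 22.5
tcp_pos: [0.535, -0.0672, 0.101]
tcp_rot: [0.261, 0.604, 0.72, -0.221]
contact_force: [0.7, -0.1, 1.1]
opening: -0.0
```

```bash
python3 - <<'E'
from h import *
robot.camera('side');robot.camera('scene')
for c in ['side','scene']:print([(round(r['score'],2),np.round(r['point'],4).tolist()) for r in robot.mark_of('ball_center',c)])
to(jig(-.155,.042)); st()
E
```

```text
[(0.67, [0.7459, 0.1741, 0.0252]), (0.64, [0.8268, 0.173, 0.0266]), (0.59, [0.5793, 0.3595, 0.0197])]
[(0.95, [0.5398, -0.1447, 0.0453]), (0.9, [0.8295, 0.1726, 0.0275]), (0.64, [0.5776, 0.3635, 0.0273]), (0.58, [0.7423, 0.1781, 0.0263])]
t 22.7 pos [ 0.5361 -0.0669  0.1043] delta tool [ 0.0272 -0.0039  0.0585] |d|/62.5mm 1.0348005900241548
j [ 0.1781 -0.1069  1.9908 -0.7231  1.3334  0.2099] x [-0.1311  0.7544 -0.6432] y [0.9849 0.1732 0.0024] z [ 0.1132 -0.6331 -0.7657]
TCP in jig x,y,z -0.17201690546045253 0.0031417994121556102 0.10434277155595273 lean 40.02915864423211 az -79.86077667831692
along jig x:  [-0.7655 -0.0377  0.6428]  y [-0.0273  0.9996  0.0261]  up [-0.6432  0.0024 -0.7657]
```

>>> carry_out([
  {"travel": [0.013, -0.002, 0.03], "roll": 0},
  {"travel": [0.013, -0.002, 0.025], "roll": 0},
  {"travel": [0, 0, 0], "roll": 0},
])

```text
t: 23.08
tcp_pos: [0.537, -0.0834, 0.0493]
tcp_rot: [0.265, 0.606, 0.718, -0.216]
contact_force: [0.2, 0.5, -0.5]
opening: -0.0
```

```bash
python3 - <<'E'
from h import *
p,d=robot.camera('scene');q,_=robot.camera('side')
im=np.hstack([cv2.resize(p[140:290,100:350],(500,300)),cv2.resize(q[110:260,300:450],(300,300))]);cv2.imwrite('pics/push0.png',im[:,:,::-1])
to(jig(-.135,.042)); st()
E
```

```text
t 23.175 pos [ 0.5382 -0.083   0.0513] delta tool [-0.0098 -0.0039  0.0204] |d|/62.5mm 0.3670124114817995
j [ 0.1469 -0.0505  2.0346 -0.7505  1.2315  0.2652] x [-0.1243  0.7552 -0.6436] y [0.9848 0.1734 0.0133] z [ 0.1216 -0.6322 -0.7652]
TCP in jig x,y,z -0.15581946194389998 0.002974237904284482 0.05134660330124955 lean 40.07217432228084 az -79.10976750650283
along jig x:  [-0.7653 -0.0379  0.643 ]  y [-0.0204  0.9995  0.0346]  up [-0.6436  0.0133 -0.7652]
```

View pics/push0.png

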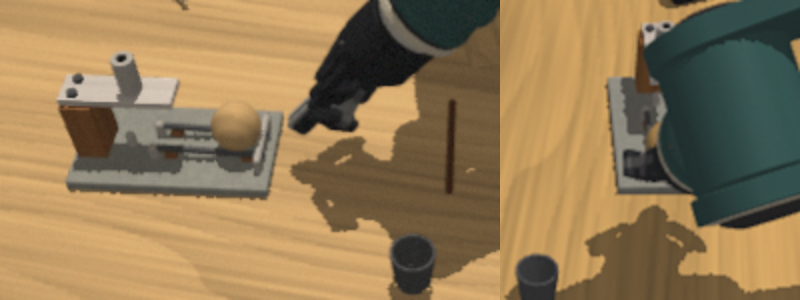

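The view shows the tool leaned at the right of the lane, with its tip at about (300,122), and the ball at (237,125) against the stop bar.

>>> carry_out([
  {"travel": [-0.002, -0.002, 0.014], "roll": 0},
  {"travel": [-0.006, -0.001, 0.006], "roll": 0},
  {"travel": [0, 0, 0], "roll": 0},
])

```text
t: 23.55
tcp_pos: [0.54, -0.1032, 0.0435]
tcp_rot: [0.268, 0.606, 0.718, -0.214]
contact_force: [-0.2, -0.7, -0.0]
opening: 0.002
```

```bash
python3 - <<'E'
from h import *
to(jig(-.115,.042)); st()
E
```

```text
t 23.55 pos [ 0.54   -0.1032  0.0435] delta tool [-0.0146 -0.0028  0.0142] |d|/62.5mm 0.3289382402600078
j [ 0.1072 -0.0456  2.0449 -0.7622  1.1926  0.2509] x [-0.122   0.7552 -0.644 ] y [0.9846 0.1737 0.0171] z [ 0.1248 -0.632  -0.7648]
TCP in jig x,y,z -0.13548149483988228 0.0019908724880283108 0.043469285277286655 lean 40.107759148229626 az -78.82632070998228
along jig x:  [-0.765  -0.0383  0.6433]  y [-0.0182  0.9994  0.0378]  up [-0.644   0.0171 -0.7648]
```

>>> carry_out([
  {"travel": [-0.003, -0.0003, 0.0026], "roll": 0},
  {"travel": [-0.003, -0.0003, 0.0026], "roll": 0},
  {"travel": [-0.0038, -0.0003, 0.0032], "roll": 0},
  {"travel": [-0.0038, -0.0003, 0.0032], "roll": 0},
  {"travel": [-0.0038, -0.0003, 0.0032], "roll": 0},
  {"travel": [-0.0038, -0.0003, 0.0032], "roll": 0},
])

```text
t: 24.3
tcp_pos: [0.5468, -0.1308, 0.048]
tcp_rot: [0.271, 0.606, 0.718, -0.211]
contact_force: [0.6, 14.4, 17.4]
opening: -0.003
```

```bash
python3 - <<'E'
from h import *
s=robot.get_state();print(s['contact_force'])
robot.camera('scene');print([(round(r['score'],2),np.round(r['point'],4).tolist(),np.round([(r['point']-O)@u,(r['point']-O)@v],4)) for r in robot.mark_of('ball_center','scene')])
to(jig(-.06,.043)); st()
E
```

```text
[ 0.6182 14.4459 17.4204]
[(0.89, [0.7453, 0.1803, 0.029], array([-0.3885,  0.244 ])), (0.87, [0.8268, 0.1716, 0.0277], array([-0.3688,  0.3236])), (0.63, [0.5406, -0.1594, 0.0468], array([-0.0797, -0.005 ]))]
t 24.4 pos [ 0.547  -0.1311  0.0482] delta tool [-0.0324 -0.0073  0.0339] |d|/62.5mm 0.7593657867458609
j [ 0.0516 -0.0499  2.0406 -0.7706  1.1554  0.2093] x [-0.1188  0.7551 -0.6447] y [0.9839 0.1769 0.0259] z [ 0.1336 -0.6313 -0.764 ]
TCP in jig x,y,z -0.10693513191200338 0.005199879519235247 0.04820319406776767 lean 40.18454512807734 az -78.04688015476415
along jig x:  [-0.7645 -0.0415  0.6438]  y [-0.015   0.9991  0.0466]  up [-0.6447  0.0259 -0.764 ]
```

The tool met the ball too high: 22 N along the tool axis, and it is riding up. Backing off to retry lower.

>>> carry_out([
  {"travel": [0.004, -0.001, -0.0033], "roll": 0},
  {"travel": [0.0073, -0.0012, -0.0061], "roll": 0},
  {"travel": [0.0073, -0.0012, -0.0061], "roll": 0},
  {"travel": [0.004, 0, -0.003], "roll": 0},
  {"travel": [0, 0, 0], "roll": 0},
])

```text
t: 25.02
tcp_pos: [0.5378, -0.1012, 0.0474]
tcp_rot: [0.271, 0.606, 0.718, -0.211]
contact_force: [-0.3, -0.3, 0.2]
opening: -0.002
```

```bash
python3 - <<'E'
from h import *
print(robot.get_state()['contact_force'])
for c in ['scene','wrist']:
  p,_=robot.camera(c);cv2.imwrite(f'pics/{c}7.png',p[:,:,::-1]);print([(round(r['score'],2),np.round(r['point'],4).tolist(),np.round([(r['point']-O)@u,(r['point']-O)@v],4)) for r in robot.mark_of('ball_center',c) if r['point'][1]<0])
to(jig(-.138,.039)); st()
E
```

```text
[-0.2687 -0.296   0.187 ]
[(0.75, [0.5423, -0.1465, 0.0448], array([-0.0923, -0.0016]))]
[]
t 25.225 pos [ 0.5378 -0.1018  0.0475] delta tool [ 0.0061 -0.0003  0.006 ] |d|/62.5mm 0.13694941288762913
j [ 0.1107 -0.0605  2.052  -0.7629  1.1928  0.252 ] x [-0.1187  0.7551 -0.6447] y [0.984  0.1765 0.0255] z [ 0.1331 -0.6314 -0.764 ]
TCP in jig x,y,z -0.13723273438584305 7.98399832758375e-05 0.04751698829838792 lean 40.18474883851737 az -78.09919455463817
along jig x:  [-0.7645 -0.0411  0.6438]  y [-0.0149  0.9991  0.046 ]  up [-0.6447  0.0255 -0.764 ]
```

View pics/wrist7.png

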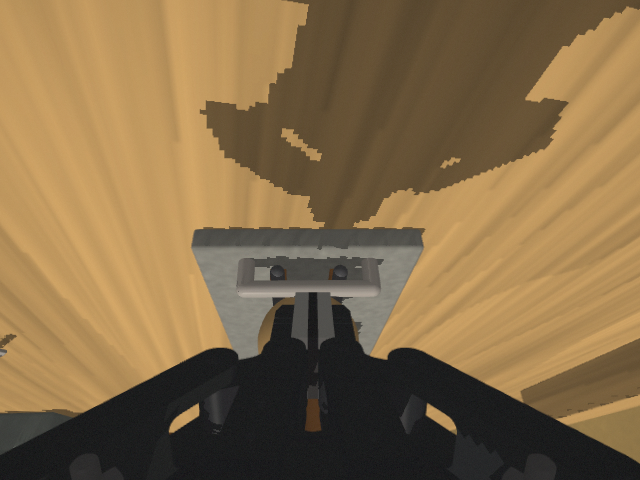

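The ball has rolled back to the stop bar, at jig x -0.092, and the fingertips at (312,320) are centred on it, with the stop bar at (308,285).

>>> carry_out([
  {"travel": [0.0062, 0, 0.0062], "roll": 0},
  {"travel": [0, 0, 0], "roll": 0},
])

```text
t: 25.48
tcp_pos: [0.5378, -0.1013, 0.038]
tcp_rot: [0.271, 0.606, 0.717, -0.211]
contact_force: [0.2, -0.2, 0.0]
opening: 0.0
```

```bash
python3 - <<'E'
from h import *
print(robot.get_state()['contact_force']); st()
E
```

```text
[ 0.2134 -0.2392  0.0358]
TCP in jig x,y,z -0.1377444883460675 0.0001382395970173734 0.037970165615984895 lean 40.17982228301973 az -78.13930707717027
along jig x:  [-0.7645 -0.0406  0.6438]  y [-0.0147  0.9991  0.0455]  up [-0.6447  0.0253 -0.764 ]
```

>>> carry_out([
  {"travel": [-0.0044, -0.0002, 0.0026], "roll": 0},
  {"travel": [-0.0039, -0.0002, 0.0031], "roll": 0},
  {"travel": [-0.0039, -0.0002, 0.0031], "roll": 0},
  {"travel": [-0.0039, -0.0002, 0.0031], "roll": 0},
])

```text
t: 25.98
tcp_pos: [0.541, -0.1224, 0.0397]
tcp_rot: [0.271, 0.606, 0.717, -0.211]
contact_force: [-0.4, 2.3, 2.1]
opening: -0.005
```

```bash
python3 - <<'E'
from h import *
print(robot.get_state()['contact_force']); st()
E
```

```text
[-0.4423  2.2749  2.1178]
TCP in jig x,y,z -0.11639144999716004 0.0004088824738519025 0.03970401080092004 lean 40.18686096653163 az -78.09337167773492
along jig x:  [-0.7645 -0.0408  0.6438]  y [-0.0145  0.9991  0.0461]  up [-0.6448  0.0259 -0.7639]
```

>>> carry_out([
  {"travel": [-0.0037, -0.0002, 0.0033], "roll": 0},
  {"travel": [-0.0037, -0.0002, 0.0033], "roll": 0},
])

```text
t: 26.22
tcp_pos: [0.5427, -0.1329, 0.0399]
tcp_rot: [0.271, 0.606, 0.717, -0.211]
contact_force: [-0.3, 3.4, 2.4]
opening: -0.003
```

```bash
python3 - <<'E'
from h import *
print(robot.get_state()['contact_force']); st()
robot.camera('scene');print([(round(r['score'],2),np.round(r['point'],4).tolist(),np.round([(r['point']-O)@u,(r['point']-O)@v],4)) for r in robot.mark_of('ball_center','scene') if r['point'][1]<0])
E
```

```text
[-0.3213  3.3555  2.4286]
TCP in jig x,y,z -0.10572518905877111 0.0006663983212609447 0.039853134212573874 lean 40.191076907694395 az -78.0426640927847
along jig x:  [-0.7645 -0.0407  0.6438]  y [-0.0139  0.9991  0.0466]  up [-0.6448  0.0267 -0.7639]
[(0.79, [0.5442, -0.1629, 0.0499], array([-0.0758, -0.0019]))]
```

>>> carry_out([
  {"travel": [-0.0036, -0.0002, 0.0034], "roll": 0},
  {"travel": [-0.0034, -0.0002, 0.0038], "roll": 0},
  {"travel": [-0.0034, -0.0002, 0.0038], "roll": 0},
  {"travel": [-0.0034, -0.0002, 0.0038], "roll": 0},
  {"travel": [-0.0036, -0.0002, 0.0035], "roll": 0},
])

```text
t: 26.95
tcp_pos: [0.5462, -0.1593, 0.0365]
tcp_rot: [0.271, 0.606, 0.717, -0.211]
contact_force: [0.3, 1.8, 1.5]
opening: -0.001
```

```bash
python3 - <<'E'
from h import *
print(robot.get_state()['contact_force']); st()
robot.camera('scene');print([(round(r['score'],2),np.round(r['point'],4).tolist(),np.round([(r['point']-O)@u,(r['point']-O)@v],4)) for r in robot.mark_of('ball_center','scene') if r['point'][1]<0])
E
```

```text
[0.2745 1.8161 1.4934]
TCP in jig x,y,z -0.07903839968437396 0.0005189565839137543 0.03647187222295846 lean 40.18553592005815 az -78.08981979781055
along jig x:  [-0.7645 -0.0407  0.6438]  y [-0.0143  0.9991  0.0461]  up [-0.6447  0.026  -0.764 ]
[(0.87, [0.5492, -0.19, 0.0509], array([-0.0482, -0.0006])), (0.7, [0.5573, -0.2406, 0.0482], array([0.003 , 0.0005]))]
```

>>> carry_out([
  {"travel": [-0.0038, -0.0002, 0.0032], "roll": 0},
  {"travel": [-0.0038, -0.0002, 0.0032], "roll": 0},
  {"travel": [-0.0038, -0.0002, 0.0032], "roll": 0},
  {"travel": [-0.0038, -0.0002, 0.0032], "roll": 0},
  {"travel": [-0.0038, -0.0002, 0.0032], "roll": 0},
])

```text
t: 27.68
tcp_pos: [0.5497, -0.1856, 0.0365]
tcp_rot: [0.271, 0.606, 0.717, -0.211]
contact_force: [-0.0, 0.7, 1.1]
opening: 0.002
```

```bash
python3 - <<'E'
from h import *
print(robot.get_state()['contact_force']); st()
robot.camera('scene');print([(round(r['score'],2),np.round(r['point'],4).tolist(),np.round([(r['point']-O)@u,(r['point']-O)@v],4)) for r in robot.mark_of('ball_center','scene') if r['point'][1]<0])
E
```

```text
[-0.0451  0.7021  1.1159]
TCP in jig x,y,z -0.052575837558472956 0.00044505257563665014 0.03650904766178675 lean 40.190721643472195 az -78.10643696367825
along jig x:  [-0.7644 -0.0405  0.6439]  y [-0.0143  0.9991  0.0459]  up [-0.6448  0.0259 -0.7639]
[(0.57, [0.5525, -0.2193, 0.0503], array([-0.0188, -0.0014]))]
```

>>> carry_out([
  {"travel": [-0.0031, -0.0001, 0.0025], "roll": 0},
  {"travel": [-0.0031, -0.0001, 0.0025], "roll": 0},
  {"travel": [-0.0024, -0.0001, 0.0019], "roll": 0},
])

```text
t: 28.15
tcp_pos: [0.5513, -0.1971, 0.0367]
tcp_rot: [0.271, 0.606, 0.717, -0.211]
contact_force: [0.7, 1.3, 0.8]
opening: -0.001
```

```bash
python3 - <<'E'
from h import *
print(robot.get_state()['contact_force']); st()
p,_=robot.camera('scene');cv2.imwrite('pics/scene8.png',p[:,:,::-1]);print([(round(r['score'],2),np.round(r['point'],4).tolist(),np.round([(r['point']-O)@u,(r['point']-O)@v],4)) for r in robot.mark_of('ball_center','scene') if r['point'][1]<0])
E
```

```text
[0.7255 1.3359 0.7535]
TCP in jig x,y,z -0.04095233485476008 0.0005210637159877737 0.03669700296642761 lean 40.18853115126869 az -78.12438371774563
along jig x:  [-0.7644 -0.0404  0.6439]  y [-0.0143  0.9991  0.0457]  up [-0.6448  0.0257 -0.7639]
[(0.8, [0.554, -0.2305, 0.0517], array([-0.0075, -0.0014]))]
```

>>> carry_out([
  {"travel": [-0.0018, -0.0001, 0.0015], "roll": 0},
  {"travel": [-0.0015, -0.0001, 0.0012], "roll": 0},
  {"travel": [0, 0, 0], "roll": 0},
])

```text
t: 28.62
tcp_pos: [0.5517, -0.2017, 0.0366]
tcp_rot: [0.271, 0.606, 0.717, -0.211]
contact_force: [-0.4, 0.3, -0.8]
opening: -0.0
```

```bash
python3 - <<'E'
from h import *
print(robot.get_state()['contact_force']); st()
p,_=robot.camera('scene');q,_=robot.camera('side')
im=np.hstack([cv2.resize(p[140:260,110:270],(480,360)),cv2.resize(q[110:230,330:430],(300,360))]);cv2.imwrite('pics/push1.png',im[:,:,::-1])
for c in ['scene','side']:print([(round(r['score'],2),np.round(r['point'],4).tolist(),np.round([(r['point']-O)@u,(r['point']-O)@v],4)) for r in robot.mark_of('ball_center',c) if r['point'][1]<0])
E
```

```text
[-0.3881  0.3367 -0.7935]
TCP in jig x,y,z -0.03629740872710229 0.00028124419551573207 0.036586654233305864 lean 40.19243844645248 az -78.16905449051214
along jig x:  [-0.7644 -0.0401  0.644 ]  y [-0.0143  0.9992  0.0452]  up [-0.6449  0.0253 -0.7639]
[(0.83, [0.5558, -0.2387, 0.0482], array([ 0.0009, -0.0007]))]
[]
```

View pics/push1.png

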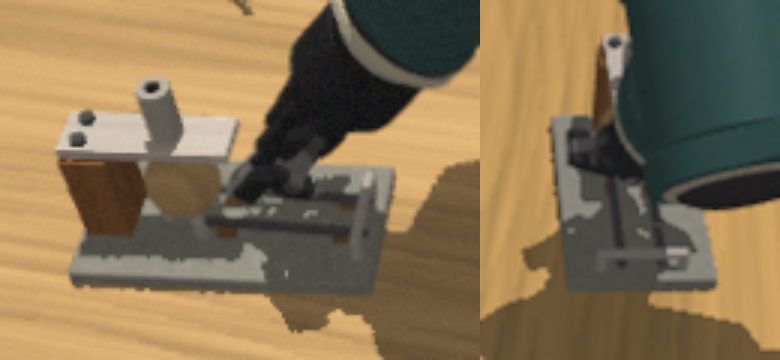

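The ball has dropped home under the bushing at (180,190): measured at jig x +0.001, z 0.048, with no contact force. Drawing the tool clear.

>>> carry_out([
  {"travel": [0.0076, 0.0004, -0.0066], "roll": 0},
  {"travel": [0.015, 0.0005, -0.014], "roll": 0},
  {"travel": [0.022, 0.001, -0.022], "roll": 0},
  {"travel": [0.03, 0.001, -0.03], "roll": 0},
  {"travel": [0.025, 0, -0.04], "roll": 0},
  {"travel": [0.02, 0, -0.05], "roll": 0},
  {"travel": [0, 0, -0.06], "roll": 0},
])

```text
t: 29.7
tcp_pos: [0.5069, 0.0376, 0.129]
tcp_rot: [0.269, 0.607, 0.717, -0.214]
contact_force: [0.5, -0.4, 0.5]
opening: -0.001
```

```bash
python3 - <<'E'
from h import *
print(robot.get_state()['contact_force']); st()
p,_=robot.camera('scene');q,_=robot.camera('side')
im=np.hstack([cv2.resize(p[140:260,110:270],(480,360)),cv2.resize(q[110:230,330:430],(300,360))]);cv2.imwrite('pics/end.png',im[:,:,::-1])
for c in ['scene','side']:
  for n in ['ball_center','small_ball_center','knob']:print(c,n,[(round(r['score'],2),np.round(r['point'],4).tolist(),np.round([(r['point']-O)@u,(r['point']-O)@v],4)) for r in robot.mark_of(n,c) if n!='ball_center' or r['point'][1]<0])
E
```

```text
[ 0.5454 -0.3577  0.4658]
TCP in jig x,y,z -0.2795467278150457 -0.011629877473645925 0.12899586191783877 lean 40.211371333947106 az -78.67958774303793
along jig x:  [-0.764  -0.0374  0.6446]  y [-0.0156  0.9994  0.0395]  up [-0.6453  0.0201 -0.7637]
scene ball_center [(0.63, [0.5574, -0.2381, 0.0489], array([0.0005, 0.0009]))]
scene small_ball_center [(0.67, [0.5582, 0.2312, 0.0259], array([-0.4644,  0.0656]))]
scene knob [(0.54, [0.4774, 0.2462, 0.0143], array([-0.4903, -0.0125]))]
side ball_center [(0.48, [0.558, -0.2377, 0.0473], array([0.0002, 0.0016]))]
side small_ball_center [(0.63, [0.555, 0.2352, 0.0261], array([-0.4688,  0.0629]))]
side knob [(0.95, [0.4736, 0.243, 0.0054], array([-0.4876, -0.0167]))]
```

View pics/end.png

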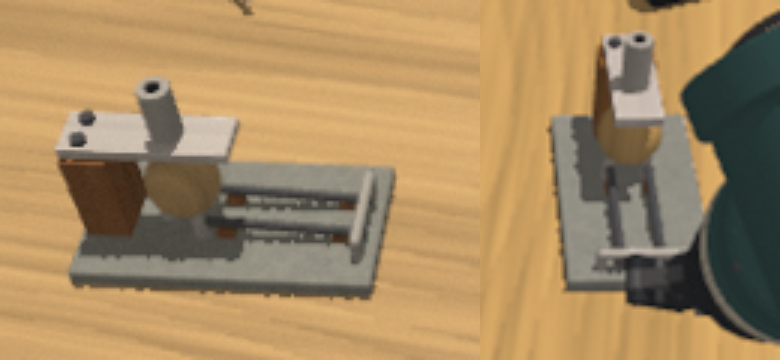

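The ball sits under the guide in both views, at (182,190) and (628,135), within about 1 mm of the nest. The tool is clear, and the small ball and knob are still in their pockets. Handing in.

```bash
python3 -c "
from station import robot
print(robot.hand_in())"
```

```text
the job is handed in; nothing more can be done
None
```

The large ball is sitting on the nest pins under the drill guide, the tool is drawn clear, and the job is handed in. It used about 30 of the 53 s; the hand-in gave no verdict.

- **Placing:** I picked the 50 mm ball from its pocket and released it on the rails. It lay at about (0.543, -0.1445, 0.044), about 1 mm from my estimate of lane_start.
- **Leaning the tool:** the moves only offer shifts and a roll about the tool's axis. I tilted the tool to about 40° by pressing it outward at the reach limit, then carried it back to the jig.
- **Pushing:** the first push failed because the tool met the ball too high. The wrist read about 22 N, under the 25 N limit, but the ball-to-jig force itself was not measured. I backed off, the ball rolled back to the stop, and a lower push took 1 to 4 N until it dropped over the crest.
- **Last checks:** the two outer cameras put the ball's centre at jig x +0.2 to +0.5 mm, y +0.9 to +1.6 mm and height 47 to 49 mm. These readings are only good to about 4 mm, so they cannot confirm the 3 mm limit by themselves, but the pictures also show it seated. There was no contact force on the tool, and the small ball and knob read within about 8 mm of their first readings, close to the cameras' own error.

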